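# Open the instrument case and lock its lid stay

### The job

Open the blue instrument case: flip the red-tipped over-centre latch on its front fully open, then lift the lid by its black tab until it leans back on its stop. Then lock the lid stay: turn the yellow-posted cam lever at the side of the case until the brass cam has closed the gap and just firmly squeezes the red brake shoe, and stop there without overrunning, as forcing it further would crush the shoe's spring. Leave the jars, beaker, tape and file around it alone.

Things in the scene. Friction and masses are not known exactly. Their poses are not given: they have to be found in the camera images.
- case: Blue painted steel instrument case with a caliper in it, fixed to the bench. Seen along its own axes: 120 mm deep (x), 220 mm wide (y), rim 70 mm high, 96 mm with the lid shut. Origin at the centre of its underside; its -x side is the front (latch, lid tab), +x the hinge side, -y side carries the cam lever, +z up.
- latch (a joint): Over-centre latch lever on the case front, rad. 0 = shut (stands up, leaning 15 degrees out to -x), 1.5 = open against its stop (points to the front, just below level). Swings outward and down about a level axis along the case's y. A spring holds it shut up to 0.6 (10 to 15 N to pull at the grip) and snaps it open beyond. While shut its steel beak holds the lid down.
- latch_hinge (a point): Pivot of the latch lever, 45 mm above the bench, 18 mm in front of the case's front face.
- latch_grip (a point): Centre of the red grip of the latch lever, 68 mm from the pivot. The grip is 24 mm wide (along the case's y, take it across this width), 12 mm thick and 34 mm long; the lever's free end is 16 mm past this point. When shut the point is 111 mm above the bench and 36 mm in front of the lid's front.
- lid (a joint): Hinged lid, rad. 0 = shut, 1.75 = leaning back past upright on its stop. Mass 0.35 to 0.7 kg; it falls shut if let go before upright (1.5 rad) and stays open by its own weight beyond about 1.6.
- lid_hinge (a point): Middle of the lid's hinge line, at the case's back edge (+x), 70 mm above the bench; the line runs along the case's y.
- lid_tab (a point): Centre of the grip zone of the black lid tab, 27 mm in front of the lid's front edge (tab sticks out 44 mm, is 24 mm wide along the case's y, 14 mm thick). Lid shut: 83 mm above the bench. It lies 147 mm from the hinge line along the lid, 13 mm above it, 50 mm to the case's +y side; turns with the lid. The latch grip is 100 mm to its -y side.
- cam (a joint): Cam lever, rad, upright axis, counter-clockwise from above tightens (post swings away from the case). Starts at 0 to 0.25, range 0 to 1.8; at 0 it points to the case's -x, 20 degrees outward. Turns stiffly (5 to 8 N at the post), stays where left. Its disc meets the shoe at an unknown 0.6 to 1.25 rad; from there the post force grows about 3 N per mm of shoe travel (0.055 rad, 5 mm at the post).
- cam_axis (a point): Point on the cam lever's upright axis, 45 mm off the case's -y side, 85 mm above the bench.
- cam_post (a point): Centre of the upright yellow post at the end of the cam lever, 85 mm from the axis and 85 mm above the bench. Post 16 mm thick, from 56 to 104 mm above the bench; the lever arm below it tops out at 56 mm.
- shoe (a joint): Travel in m of the red brake shoe between cam and case: 0 = untouched, grows as the cam squeezes it against its spring. Right setting 0.0006 to 0.004, best near 0.0015; beyond 0.0045 it is overrun.
- frit_jar: White jar with ribbed cream lid, 59 mm wide, 78 mm high, origin at the centre of its underside. Bystander.
- beaker: Clear glass beaker, 69 mm wide, 100 mm high, origin at the centre of its underside. Bystander.
- amber_jar: Small open amber jar, 57 mm wide, 62 mm high, origin at the centre of its underside. Bystander.
- tape_roll: Roll of tan tape lying flat, 75 mm wide, 18 mm high, origin at the centre of its underside. Bystander.
- glass_file: File with wooden handle, 200 mm long along its y, 20 mm thick, origin under its centre. Bystander.

How it is judged:
By the outcome, as a careful person would: the job done as asked, in the order asked, and still so for the second after the job is handed in, with the robot touching nothing.
It also fails if it takes over 72 s, if anything falls off the work surface, if the arm or the gripper's body presses on something with over 40 N, if the wrist force passes 120 N, or if a joint passes its speed limit or range.

### The arm

A 6-joint arm with a two-finger parallel gripper is mounted at the origin on a cart in front of the work surface, level with it; the furniture and walls round the work are solid. World frame = base frame: x ahead of the robot, y to its left, z up, the work surface at z = 0. Lengths are in m, angles in degrees, forces in N, time in s.
With the tool pointing down it reaches from about 0.3 to 0.75 m from the base axis. Payload 8.5 kg.
Tool frame: the origin (TCP) lies on the mounting face of the last link; the fingertips stand 173 mm ahead of it and the grasp point (between the pads) lies 155 mm ahead of it (env.tips_ahead is the distance from the TCP to the fingertips, in m); z points along the fingers, x is the direction in which the jaws open and shut, and the axes are right-handed (so a half turn about z gives the same grasp; the last joint's range is limited). The gripper opens to 85 mm and grips with 20 to 120 N. Pads are 22 mm wide; open, the fingers measure 114 mm over their backs; the gripper's body (76 mm by 85 mm) begins 54 mm behind the grasp point. The pads swing forward as they close: fully open they stand 13 mm farther back than shut.
Start: joints at [59.57, 21.807, 74.336, -0, 83.858, -12.336], TCP at [0.171, 0.523, 0.405] pointing down, gripper open.
Joint ranges: [-178.18, 178.18], [-50.72, 133.34], [12.68, 142.11], [-81.47, 261.47], [9.98, 163.14], [-165.26, 165.26]. Speed limits (degrees/s): [136.94, 136.94, 180, 180, 180, 180].

### API

Orientations are given as a 3x3 rotation matrix whose columns are the frame's x, y, z axes.
In Python, from rig import env gives the robot as it stands. The module is installed in compiled form; this text tells all that it offers.
- The arm moves only by the tool step_arm, never from a script. Its argument "increments" is a list of rows, each an object of numbers: "x", "y", "z": the shift along the tool's x, y, z in cm; "wx", "wy", "wz": the turn, a rotation vector about the tool's x, y, z in rad; "gripper": the finger opening in cm, from 0 to 8.54. A call has 1 to 20 rows; each row shifts and turns the commanded pose from where the row before left it, along the tool's axes as they then stand; what a row does not reach is not made up. A row lasts 1/10 s, in which the tool goes at most 50 mm and 8.59 degrees, less where a joint would pass 70% of its speed; a pose out of reach is approached as far as the arm can. A call with a gripper value outside its range is refused whole. The fingers move at their own pace and stop on an object; "newtons" is the grip in N (left out, the last holds). Time passes only in rows, so rows that do not move let the fingers close. It gives the time, the measured TCP pose, the force and the opening at its end, in the units of the state.
- env.observe(): the state, without advancing time (a new reading comes with each control period).
- env.get_image(name): name is "side" or "top" or "wrist"; returns a dict with "color" (420x560x3 uint8, blue, green, red), "camera_matrix" (3x3 intrinsics, pixels), "distortion" ([k1, k2, p1, p2, k3] as OpenCV has them; the pictures are not rectified), "rvec" (rotation vector, rad) and "tvec" (3), from world to camera coordinates, as OpenCV has them. Camera axes: x right, y down, z forward; pixel columns grow to the right and rows downward; lengths in m; the calibration is good to about 2 mm. A picture is of the moment at which its call begins. There is no depth.
- env.close_job(): hands the job in, once; it reports no verdict.
The state is a dict: "time_s": time; "q": joint angles; "qvel": joint speeds; "joint_efforts": joint torques, N m; "position": TCP position; "tool_rot": TCP orientation; "ft_force": force on the tool from outside, world axes, zero at the start; "wrist_torque": the same for the moment, N m; "grip_width": finger opening in m.
Only numpy, scipy, OpenCV 4.12 (cv2) and the standard library are available. Lean on these libraries where they do the work, as an engineer would, in place of code of your own. Each camera call takes 0.05 s, during which the arm holds its last target. There are 200 camera calls.

## Working session

There is one attempt and no reset: what is moved stays moved. The work goes in short steps, Python scripts to look and compute and a tool call to move; the robot and the scene stay as the last step left them, time stands still between calls to the robot, and variables do not carry over. Pictures are saved under pics/ and viewed, about 8 in all and at most 12, crops included, and the job is handed in when it is done.

Besides the shell and the picture viewer there is one more tool, called after ">>>" as name([rows], argument=value, ...), one row to a line, values as JSON. step_arm: Moves the arm, as the interface text tells. Its arguments: {"type":"object","properties":{"increments":{"type":"array"},"newtons":{"type":"number"}},"required":["increments"]}

```bash
mkdir -p pics; python3 - <<'E'
from rig import env
import cv2,numpy as np
for n in("side","top"):
    d=env.get_image(n);cv2.imwrite(f"pics/{n}0.png",d["color"])
    R=cv2.Rodrigues(d["rvec"])[0];print(n,(-R.T@d["tvec"].reshape(3)).round(3),R.round(2).tolist(),d["camera_matrix"][0][0])
s=env.observe();print(s["time_s"],s["position"],s["tool_rot"],s["grip_width"])
E
ls
```

```text
side [ 0.25  -0.789  0.669] [[0.92, -0.38, 0.0], [-0.21, -0.51, -0.83], [0.32, 0.77, -0.55]] 411.40881944811133
top [0.392 0.045 1.319] [[0.0, -1.0, -0.01], [-0.99, -0.0, -0.15], [0.15, 0.01, -0.99]] 430.399121846982
0.1 [0.17079587 0.52277174 0.40415741] [[ 3.10623003e-01  9.50532937e-01 -6.96689107e-04]
 [ 9.50532230e-01 -3.10623648e-01 -1.19520141e-03]
 [-1.35248642e-03 -2.90968398e-04 -9.99999043e-01]] 0.08547695403423812
pics
```

View pics/top0.png

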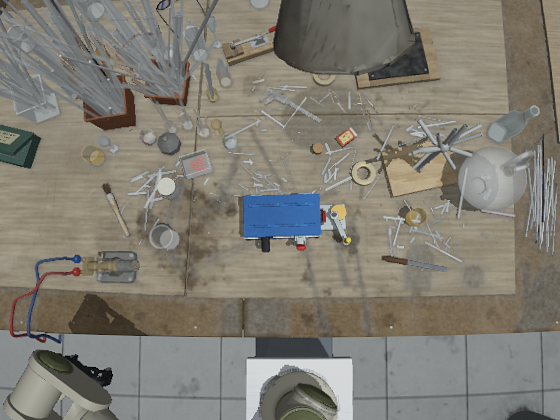

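View pics/side0.png

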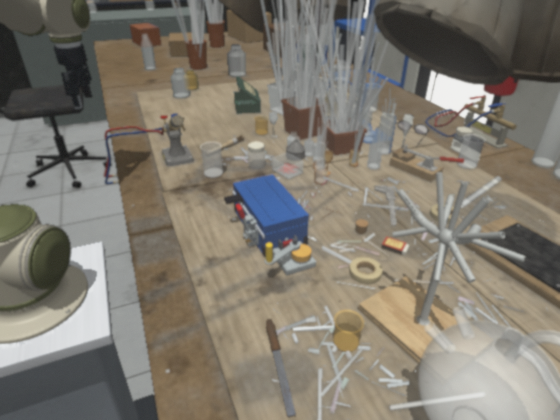

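Top view: the blue case is centred at about (282,216) with its front facing the robot. The tab is at (265,244), the red grip at (300,245) and the yellow post at (347,240). Next I'll measure these.

```bash
cat > h.py <<'E'
import cv2,numpy as np
from rig import env
def ray(d,uv):
    p=cv2.undistortPoints(np.array(uv,float).reshape(-1,1,2),d["camera_matrix"],np.array(d["distortion"])).reshape(-1,2)
    R=cv2.Rodrigues(d["rvec"])[0];c=-R.T@np.array(d["tvec"]).reshape(3)
    return c,np.c_[p,np.ones(len(p))]@R
def onz(d,uv,z):
    c,v=ray(d,uv);return c+v*((z-c[2])/v[:,2])[:,None]
def tri(a,ua,b,ub):
    (c,v),(e,w)=ray(a,ua),ray(b,ub);v=v[0];w=w[0]
    s,t=np.linalg.lstsq(np.c_[v,-w],e-c,rcond=None)[0]
    p,q=c+s*v,e+t*w;return (p+q)/2,np.linalg.norm(p-q)
def proj(d,P):
    return cv2.projectPoints(np.array(P,float).reshape(-1,1,3),d["rvec"],d["tvec"],d["camera_matrix"],np.array(d["distortion"]))[0].reshape(-1,2)
def blobs(d,lo,hi,roi,n=3):
    m=cv2.inRange(cv2.cvtColor(d["color"],cv2.COLOR_BGR2HSV),lo,hi);k=np.zeros_like(m);x0,y0,x1,y1=roi;k[y0:y1,x0:x1]=m[y0:y1,x0:x1]
    cs=sorted(cv2.findContours(k,cv2.RETR_EXTERNAL,cv2.CHAIN_APPROX_NONE)[0],key=cv2.contourArea)[::-1][:n]
    return cs
E
python3 - <<'E'
from h import *
t=env.get_image("top");s=env.get_image("side")
c=blobs(t,(100,100,40),(125,255,255),(220,170,345,260),1)[0]
P=onz(t,c.reshape(-1,2),0.096)[:,:2].astype(np.float32)
r=cv2.minAreaRect(P*1000);print("lid rect mm",r)
for nm,lo,hi in(("red",(0,150,90),(8,255,255)),("yel",(18,130,110),(32,255,255))):
  for n,d,roi in(("top",t,(230,180,370,265)),("side",s,(215,160,330,290))):
    for q in blobs(d,lo,hi,roi):
        print(nm,n,cv2.contourArea(q),cv2.boundingRect(q),q.reshape(-1,2).mean(0).round(1))
a=cv2.resize(t["color"][180:265,225:375],None,fx=5,fy=5,interpolation=2)
cv2.imwrite("pics/topc.png",a)
E
```

```text
lid rect mm ((568.3770751953125, 49.06967544555664), (119.79708862304688, 220.80731201171875), 2.087125301361084)
red top 26.5 (297, 245, 8, 5) [300.7 247.1]
red top 15.5 (323, 211, 3, 11) [323.8 216.2]
red side 15.0 (236, 205, 6, 7) [238.6 207.6]
yel top 16.0 (346, 237, 5, 6) [348.  239.4]
yel top 0.0 (336, 205, 3, 1) [337. 205.]
yel top 0.0 (340, 205, 4, 3) [341.5 206. ]
yel side 131.0 (293, 245, 18, 13) [301.8 251.8]
yel side 75.5 (266, 243, 6, 18) [268.5 251.3]
```

View pics/topc.png

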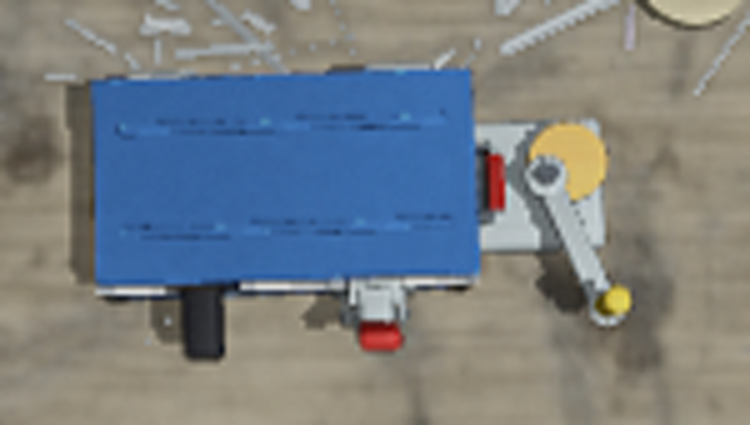

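The crop gives a 119.8 x 220.8 mm lid, matching the known size. Its centre is (0.568, 0.049) with a yaw of +2.1°. In the crop the grip is at (380,335), the cam hub at (547,175) and the post top at (616,298).

```bash
cat >> h.py <<'E'
YAW=np.radians(2.09);RC=np.array([[np.cos(YAW),-np.sin(YAW),0],[np.sin(YAW),np.cos(YAW),0],[0,0,1]]);C0=np.array([.5684,.0491,0])
W=lambda p:C0+RC@np.array(p,float)      # case -> world
K=lambda p:RC.T@(np.array(p)-C0)        # world -> case
def toolrot(deg):   # down, jaws (tool x) at world heading deg
    a=np.radians(deg);x=np.array([np.cos(a),np.sin(a),0]);z=np.array([0,0,-1.]);return np.c_[x,np.cross(z,x),z]
E
python3 - <<'E'
from h import *
t=env.get_image("top");s=env.get_image("side")
g,tb=W([-.096,-.05,.111]),W([-.087,.05,.083])
print("grip",g.round(4),"tab",tb.round(4),"proj top",proj(t,[g,tb]).round(1).tolist(),"side",proj(s,[g,tb]).round(1).tolist())
print("red tri",tri(t,[300.7,247.1],s,[238.6,207.6]))
p=onz(t,[[348.2,239.6]],.104)[0];print("post top@.104",p.round(4),K(p).round(4))
print("post tri(top end)",tri(t,[348.2,239.6],s,[269,244]))
for z in(.04,.056,.085):
    h=onz(t,[[334.4,215]],z)[0];print("hub",z,K(h).round(4))
    print("  r",np.linalg.norm((K(p)-K(h))[:2]),np.degrees(np.arctan2(*(K(p)-K(h))[1::-1])))
print("hood",tri(t,[345,65],s,[455,60]))
E
```

```text
grip [ 0.4743 -0.0044  0.111 ] tab [0.4796 0.0959 0.083 ] proj top [[300.8, 247.3], [265.5, 246.1]] side [[239.3, 211.1], [230.0, 199.3]]
red tri (array([ 0.47369516, -0.00367163,  0.12075283]), np.float64(0.0008744828348540432))
post top@.104 [ 0.4964 -0.1393  0.104 ] [-0.0788 -0.1856  0.104 ]
post tri(top end) (array([ 0.49700381, -0.13937897,  0.10444974]), np.float64(0.0013195009064789172))
hub 0.04 [ 0.0019 -0.1582  0.04  ]
  r 0.08522975172615992 -161.22615936047478
hub 0.056 [-0.0004 -0.1562  0.056 ]
  r 0.08380358301172477 -159.43178221819878
hub 0.085 [-0.0044 -0.1525  0.085 ]
  r 0.08143818466950324 -156.02660609159918
hood (array([ 0.88653372, -0.11257722,  0.43540473]), np.float64(0.06522149141400599))
```

>>> step_arm([
  {"x": -2.9,"y": 3.23,"z": 0.3},
  {"x": -2.9,"y": 3.23,"z": 0.3},
  {"x": -2.9,"y": 3.23,"z": 0.3},
  {"x": -2.9,"y": 3.23,"z": 0.3},
  {"x": -2.9,"y": 3.23,"z": 0.3},
  {"x": -2.9,"y": 3.23,"z": 0.3},
  {"x": -2.9,"y": 3.23,"z": 0.3},
  {"x": -2.9,"y": 3.23,"z": 0.3},
  {"x": -2.9,"y": 3.23,"z": 0.3},
  {"x": -2.9,"y": 3.23,"z": 0.3},
  {"x": -2.9,"y": 3.23,"z": 0.3},
  {"x": -2.9,"y": 3.23,"z": 0.3},
  {"x": -2.9,"y": 3.23,"z": 0.3},
  {"x": -2.9,"y": 3.23,"z": 0.3},
  {"wz": -0.117},
  {"wz": -0.117},
  {"wz": -0.117},
  {},
  {},
])

```text
invalid input at $.increments[0]: expected keys x, y, z, wx, wy, wz, gripper
```

>>> step_arm([
  {"x": -2.9,"y": 3.23,"z": 0.3,"wx": 0,"wy": 0,"wz": 0,"gripper": 8.5},
  {"x": -2.9,"y": 3.23,"z": 0.3,"wx": 0,"wy": 0,"wz": 0,"gripper": 8.5},
  {"x": -2.9,"y": 3.23,"z": 0.3,"wx": 0,"wy": 0,"wz": 0,"gripper": 8.5},
  {"x": -2.9,"y": 3.23,"z": 0.3,"wx": 0,"wy": 0,"wz": 0,"gripper": 8.5},
  {"x": -2.9,"y": 3.23,"z": 0.3,"wx": 0,"wy": 0,"wz": 0,"gripper": 8.5},
  {"x": -2.9,"y": 3.23,"z": 0.3,"wx": 0,"wy": 0,"wz": 0,"gripper": 8.5},
  {"x": -2.9,"y": 3.23,"z": 0.3,"wx": 0,"wy": 0,"wz": 0,"gripper": 8.5},
  {"x": -2.9,"y": 3.23,"z": 0.3,"wx": 0,"wy": 0,"wz": 0,"gripper": 8.5},
  {"x": -2.9,"y": 3.23,"z": 0.3,"wx": 0,"wy": 0,"wz": 0,"gripper": 8.5},
  {"x": -2.9,"y": 3.23,"z": 0.3,"wx": 0,"wy": 0,"wz": 0,"gripper": 8.5},
  {"x": -2.9,"y": 3.23,"z": 0.3,"wx": 0,"wy": 0,"wz": 0,"gripper": 8.5},
  {"x": -2.9,"y": 3.23,"z": 0.3,"wx": 0,"wy": 0,"wz": 0,"gripper": 8.5},
  {"x": -2.9,"y": 3.23,"z": 0.3,"wx": 0,"wy": 0,"wz": 0,"gripper": 8.5},
  {"x": -2.9,"y": 3.23,"z": 0.3,"wx": 0,"wy": 0,"wz": 0,"gripper": 8.5},
  {"x": 0,"y": 0,"z": 0,"wx": 0,"wy": 0,"wz": -0.117,"gripper": 8.5},
  {"x": 0,"y": 0,"z": 0,"wx": 0,"wy": 0,"wz": -0.117,"gripper": 8.5},
  {"x": 0,"y": 0,"z": 0,"wx": 0,"wy": 0,"wz": -0.117,"gripper": 8.5},
  {"x": 0,"y": 0,"z": 0,"wx": 0,"wy": 0,"wz": 0,"gripper": 6},
])

```text
time_s: 2.1
position: [0.4746, -0.0037, 0.3627]
tool_rot: [[-0.036, 0.999, -0.0], [0.999, 0.036, 0.0], [0.0, -0.0, -1.0]]
ft_force: [0.5, 0.4, 0.2]
grip_width: 0.0728
```

>>> step_arm([
  {"x": 0,"y": 0,"z": 3,"wx": 0,"wy": 0,"wz": 0,"gripper": 6},
  {"x": 0,"y": 0,"z": 3,"wx": 0,"wy": 0,"wz": 0,"gripper": 6},
  {"x": 0,"y": 0,"z": 2,"wx": 0,"wy": 0,"wz": 0,"gripper": 6},
  {"x": 0,"y": 0,"z": 1.5,"wx": 0,"wy": 0,"wz": 0,"gripper": 6},
  {"x": 0,"y": 0,"z": 0,"wx": 0,"wy": 0,"wz": 0,"gripper": 2},
  {"x": 0,"y": 0,"z": 0,"wx": 0,"wy": 0,"wz": 0,"gripper": 2},
  {"x": 0,"y": 0,"z": 0,"wx": 0,"wy": 0,"wz": 0,"gripper": 2},
  {"x": 0,"y": 0,"z": 0,"wx": 0,"wy": 0,"wz": 0,"gripper": 2},
  {"x": 0,"y": 0,"z": 0,"wx": 0,"wy": 0,"wz": 0,"gripper": 2},
  {"x": 0,"y": 0,"z": 0,"wx": 0,"wy": 0,"wz": 0,"gripper": 2},
], newtons=40)

```text
time_s: 3.1
position: [0.4745, -0.0027, 0.2688]
tool_rot: [[-0.034, 0.999, 0.002], [0.999, 0.034, 0.002], [0.002, 0.002, -1.0]]
ft_force: [1.0, 9.1, 2.4]
grip_width: 0.0236
```

>>> step_arm([
  {"x": 0.1,"y": -0.48,"z": 0.17,"wx": 0,"wy": 0,"wz": 0,"gripper": 2},
  {"x": 0,"y": -0.48,"z": 0.17,"wx": 0,"wy": 0,"wz": 0,"gripper": 2},
  {"x": 0,"y": -0.45,"z": 0.24,"wx": 0,"wy": 0,"wz": 0,"gripper": 2},
  {"x": 0,"y": -0.45,"z": 0.24,"wx": 0,"wy": 0,"wz": 0,"gripper": 2},
  {"x": 0,"y": -0.41,"z": 0.3,"wx": 0,"wy": 0,"wz": 0,"gripper": 2},
  {"x": 0,"y": -0.41,"z": 0.3,"wx": 0,"wy": 0,"wz": 0,"gripper": 2},
  {"x": 0,"y": -0.36,"z": 0.36,"wx": 0,"wy": 0,"wz": 0,"gripper": 2},
  {"x": 0,"y": -0.36,"z": 0.36,"wx": 0,"wy": 0,"wz": 0,"gripper": 2},
  {"x": 0,"y": -0.3,"z": 0.41,"wx": 0,"wy": 0,"wz": 0,"gripper": 2},
  {"x": 0,"y": -0.3,"z": 0.41,"wx": 0,"wy": 0,"wz": 0,"gripper": 2},
  {"x": 0,"y": 0,"z": 0,"wx": 0,"wy": 0,"wz": 0,"gripper": 2},
])

```text
time_s: 4.2
position: [0.4348, -0.0036, 0.2395]
tool_rot: [[-0.034, 0.999, 0.004], [0.999, 0.034, 0.0], [0.0, 0.004, -1.0]]
ft_force: [-0.2, 7.3, 6.1]
grip_width: 0.0234
```

>>> step_arm([
  {"x": 0.1,"y": -0.24,"z": 0.45,"wx": 0,"wy": 0,"wz": 0,"gripper": 2},
  {"x": 0,"y": -0.24,"z": 0.45,"wx": 0,"wy": 0,"wz": 0,"gripper": 2},
  {"x": 0,"y": -0.17,"z": 0.48,"wx": 0,"wy": 0,"wz": 0,"gripper": 2},
  {"x": 0,"y": -0.17,"z": 0.48,"wx": 0,"wy": 0,"wz": 0,"gripper": 2},
  {"x": 0,"y": -0.1,"z": 0.5,"wx": 0,"wy": 0,"wz": 0,"gripper": 2},
  {"x": 0,"y": -0.1,"z": 0.5,"wx": 0,"wy": 0,"wz": 0,"gripper": 2},
  {"x": 0,"y": -0.02,"z": 0.51,"wx": 0,"wy": 0,"wz": 0,"gripper": 2},
  {"x": 0,"y": -0.02,"z": 0.51,"wx": 0,"wy": 0,"wz": 0,"gripper": 2},
  {"x": 0,"y": 0.06,"z": 0.5,"wx": 0,"wy": 0,"wz": 0,"gripper": 2},
  {"x": 0,"y": 0.06,"z": 0.5,"wx": 0,"wy": 0,"wz": 0,"gripper": 2},
  {"x": 0,"y": 0,"z": 0,"wx": 0,"wy": 0,"wz": 0,"gripper": 2},
])

```text
time_s: 5.3
position: [0.4249, -0.0034, 0.1884]
tool_rot: [[-0.035, 0.999, -0.002], [0.999, 0.035, 0.0], [0.0, -0.002, -1.0]]
ft_force: [-3.5, -4.0, -2.4]
grip_width: 0.0233
```

>>> step_arm([
  {"x": 0,"y": 0,"z": 0,"wx": 0,"wy": 0,"wz": 0,"gripper": 5},
  {"x": 0,"y": 0,"z": 0,"wx": 0,"wy": 0,"wz": 0,"gripper": 5},
  {"x": 0,"y": 0,"z": 0,"wx": 0,"wy": 0,"wz": 0,"gripper": 5},
  {"x": 0,"y": 0,"z": -1,"wx": 0,"wy": 0,"wz": 0,"gripper": 6},
  {"x": 0,"y": 0,"z": -3,"wx": 0,"wy": 0,"wz": 0,"gripper": 6},
  {"x": 0,"y": 0,"z": -3,"wx": 0,"wy": 0,"wz": 0,"gripper": 6},
  {"x": 0,"y": 0,"z": -3.5,"wx": 0,"wy": 0,"wz": 0,"gripper": 6},
  {"x": 0,"y": 0,"z": -3.5,"wx": 0,"wy": 0,"wz": 0,"gripper": 6},
  {"x": 3.2,"y": 1.9,"z": 0,"wx": 0,"wy": 0,"wz": 0,"gripper": 6},
  {"x": 3.2,"y": 1.9,"z": 0,"wx": 0,"wy": 0,"wz": 0,"gripper": 6},
  {"x": 3.2,"y": 1.9,"z": 0,"wx": 0,"wy": 0,"wz": 0,"gripper": 6},
  {"x": 0,"y": 0,"z": 0,"wx": 0,"wy": 0,"wz": 0,"gripper": 6},
  {"x": 0,"y": 0,"z": 0,"wx": 0,"wy": 0,"wz": 0,"gripper": 6},
])

```text
time_s: 6.6
position: [0.4786, 0.0951, 0.3291]
tool_rot: [[-0.037, 0.999, -0.0], [0.999, 0.037, -0.0], [-0.0, -0.0, -1.0]]
ft_force: [-0.4, -0.8, -1.1]
grip_width: 0.0598
```

```bash
python3 - <<'E'
from h import *
s=env.get_image("side");t=env.get_image("top")
a=cv2.resize(s["color"][150:280,190:330],None,fx=4,fy=4,interpolation=2);w=env.get_image("wrist")["color"]
b=cv2.resize(t["color"][180:310,225:375],None,fx=3,fy=3,interpolation=2)
o=np.zeros((520,800,3),np.uint8);o[:,:400]=cv2.resize(a,(400,371)).repeat(1,0)[:0].shape and 0 or 0
o[:371,:400]=cv2.resize(a,(400,371));o[:300,400:]=cv2.resize(w,(400,300));cv2.imwrite("pics/latch.png",o)
st=env.observe();print(st["position"],st["ft_force"],st["tool_rot"][:,0])
E
```

```text
[0.47838065 0.09393838 0.32935359] [-0.1506076  -0.6169676   0.02210232] [-3.42225657e-02  9.99414232e-01 -9.08114638e-05]
```

View pics/latch.png

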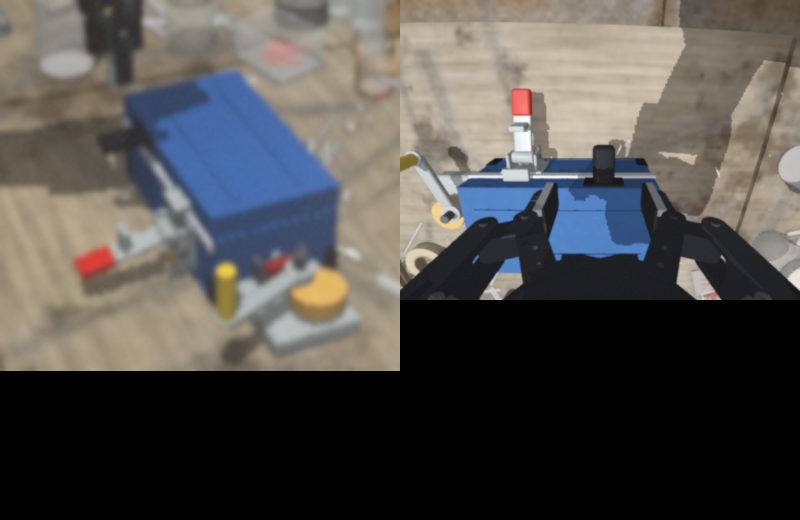

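The crop shows the red latch grip at about (95,262), lying level and open. In the wrist view the tab is centred between the fingers at (603,165). Next is the tab.

>>> step_arm([
  {"x": 0.2,"y": 0.1,"z": 3,"wx": 0,"wy": 0,"wz": 0,"gripper": 6},
  {"x": 0,"y": 0,"z": 3,"wx": 0,"wy": 0,"wz": 0,"gripper": 6},
  {"x": 0,"y": 0,"z": 2,"wx": 0,"wy": 0,"wz": 0,"gripper": 6},
  {"x": 0,"y": 0,"z": 1.2,"wx": 0,"wy": 0,"wz": 0,"gripper": 6},
  {"x": 0,"y": 0,"z": 0,"wx": 0,"wy": 0,"wz": 0,"gripper": 2},
  {"x": 0,"y": 0,"z": 0,"wx": 0,"wy": 0,"wz": 0,"gripper": 2},
  {"x": 0,"y": 0,"z": 0,"wx": 0,"wy": 0,"wz": 0,"gripper": 2},
  {"x": 0,"y": 0,"z": 0,"wx": 0,"wy": 0,"wz": 0,"gripper": 2},
  {"x": 0,"y": 0,"z": 0,"wx": 0,"wy": 0,"wz": 0,"gripper": 2},
  {"x": 0,"y": 0,"z": 0,"wx": 0,"wy": 0,"wz": 0,"gripper": 2},
], newtons=35)

```text
time_s: 7.75
position: [0.4795, 0.0977, 0.2384]
tool_rot: [[-0.034, 0.999, 0.002], [0.999, 0.034, 0.003], [0.003, 0.002, -1.0]]
ft_force: [-0.2, 13.7, 0.1]
grip_width: 0.0234
```

```bash
python3 - <<'E'
import numpy as np
a=np.linspace(0,1.75,21);p0=np.arctan2(.013,-.147);r=np.hypot(.147,.013)*100
y=r*np.cos(p0-a);z=-r*np.sin(p0-a)
for i in range(20):print(i+1,round(a[i+1],2),"y",round(y[i+1]-y[i],2),"z",round(z[i+1]-z[i],2))
print(y[-1]-y[0],z[-1]-z[0])
E
```

```text
1 0.09 y 0.17 z -1.28
2 0.18 y 0.28 z -1.26
3 0.26 y 0.39 z -1.23
4 0.35 y 0.5 z -1.19
5 0.44 y 0.6 z -1.14
6 0.52 y 0.7 z -1.09
7 0.61 y 0.79 z -1.02
8 0.7 y 0.87 z -0.95
9 0.79 y 0.95 z -0.87
10 0.88 y 1.03 z -0.78
11 0.96 y 1.09 z -0.69
12 1.05 y 1.15 z -0.59
13 1.14 y 1.19 z -0.49
14 1.22 y 1.23 z -0.38
15 1.31 y 1.26 z -0.27
16 1.4 y 1.28 z -0.16
17 1.49 y 1.29 z -0.05
18 1.58 y 1.29 z 0.06
19 1.66 y 1.28 z 0.18
20 1.75 y 1.26 z 0.29
18.59939874898365 -12.932873546702533
```

>>> step_arm([
  {"x": 0.15,"y": 0.17,"z": -1.28,"wx": 0,"wy": 0,"wz": 0,"gripper": 2},
  {"x": 0,"y": 0.28,"z": -1.26,"wx": 0,"wy": 0,"wz": 0,"gripper": 2},
  {"x": 0,"y": 0.39,"z": -1.23,"wx": 0,"wy": 0,"wz": 0,"gripper": 2},
  {"x": 0,"y": 0.5,"z": -1.19,"wx": 0,"wy": 0,"wz": 0,"gripper": 2},
  {"x": 0,"y": 0.6,"z": -1.14,"wx": 0,"wy": 0,"wz": 0,"gripper": 2},
  {"x": 0,"y": 0.7,"z": -1.09,"wx": 0,"wy": 0,"wz": 0,"gripper": 2},
  {"x": 0,"y": 0.79,"z": -1.02,"wx": 0,"wy": 0,"wz": 0,"gripper": 2},
  {"x": 0,"y": 0.87,"z": -0.95,"wx": 0,"wy": 0,"wz": 0,"gripper": 2},
  {"x": 0,"y": 0,"z": 0,"wx": 0,"wy": 0,"wz": 0,"gripper": 2},
])

```text
time_s: 8.65
position: [0.5225, 0.0998, 0.3302]
tool_rot: [[-0.035, 0.999, 0.001], [0.999, 0.035, 0.001], [0.001, 0.001, -1.0]]
ft_force: [-4.9, 2.5, 1.8]
grip_width: 0.0234
```

>>> step_arm([
  {"x": 0,"y": 0.95,"z": -0.87,"wx": 0,"wy": 0,"wz": 0,"gripper": 2},
  {"x": 0,"y": 1.03,"z": -0.78,"wx": 0,"wy": 0,"wz": 0,"gripper": 2},
  {"x": 0,"y": 1.09,"z": -0.69,"wx": 0,"wy": 0,"wz": 0,"gripper": 2},
  {"x": 0,"y": 1.15,"z": -0.59,"wx": 0,"wy": 0,"wz": 0,"gripper": 2},
  {"x": 0,"y": 1.19,"z": -0.49,"wx": 0,"wy": 0,"wz": 0,"gripper": 2},
  {"x": 0,"y": 1.23,"z": -0.38,"wx": 0,"wy": 0,"wz": 0,"gripper": 2},
  {"x": 0,"y": 1.26,"z": -0.27,"wx": 0,"wy": 0,"wz": 0,"gripper": 2},
  {"x": 0,"y": 1.28,"z": -0.16,"wx": 0,"wy": 0,"wz": 0,"gripper": 2},
  {"x": 0,"y": 1.29,"z": -0.05,"wx": 0,"wy": 0,"wz": 0,"gripper": 2},
  {"x": 0,"y": 1.29,"z": 0.06,"wx": 0,"wy": 0,"wz": 0,"gripper": 2},
  {"x": 0,"y": 1.28,"z": 0.18,"wx": 0,"wy": 0,"wz": 0,"gripper": 2},
  {"x": 0,"y": 0,"z": 0,"wx": 0,"wy": 0,"wz": 0,"gripper": 2},
])

```text
time_s: 9.85
position: [0.6534, 0.1045, 0.37]
tool_rot: [[-0.035, 0.999, 0.002], [0.999, 0.035, 0.001], [0.001, 0.002, -1.0]]
ft_force: [0.9, 3.8, 3.8]
grip_width: 0.0233
```

>>> step_arm([
  {"x": 0,"y": 0.6,"z": 0.14,"wx": 0,"wy": 0,"wz": 0,"gripper": 2},
  {"x": 0,"y": 0.6,"z": 0.15,"wx": 0,"wy": 0,"wz": 0,"gripper": 2},
  {"x": 0,"y": 0,"z": 0,"wx": 0,"wy": 0,"wz": 0,"gripper": 2},
  {"x": 0,"y": 0,"z": 0,"wx": 0,"wy": 0,"wz": 0,"gripper": 5},
  {"x": 0,"y": 0,"z": 0,"wx": 0,"wy": 0,"wz": 0,"gripper": 5},
  {"x": 0,"y": 0,"z": 0,"wx": 0,"wy": 0,"wz": 0,"gripper": 5},
  {"x": 0,"y": 0,"z": -1,"wx": 0,"wy": 0,"wz": 0,"gripper": 5},
  {"x": 0,"y": 0,"z": -2,"wx": 0,"wy": 0,"wz": 0,"gripper": 5},
  {"x": 0,"y": 0,"z": -3,"wx": 0,"wy": 0,"wz": 0,"gripper": 5},
  {"x": 0,"y": 0,"z": 0,"wx": 0,"wy": 0,"wz": 0,"gripper": 5},
])

```text
time_s: 10.85
position: [0.6645, 0.1047, 0.4317]
tool_rot: [[-0.035, 0.999, 0.009], [0.999, 0.035, -0.0], [-0.001, 0.009, -1.0]]
ft_force: [-0.6, 0.1, 1.2]
grip_width: 0.0503
```

```bash
python3 - <<'E'
from h import *
s=env.get_image("side")
cv2.imwrite("pics/lid.png",cv2.resize(s["color"][90:300,160:400],None,fx=2.5,fy=2.5,interpolation=2))
E
```

```text
(no output)
```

View pics/lid.png

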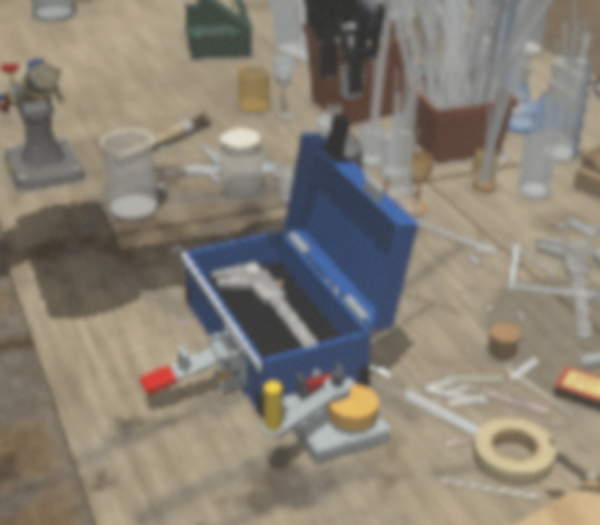

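The lid leans back open, the caliper is visible and the bystanders are undisturbed. The post is at about (272,405) in the crop. Moving to it.

>>> step_arm([
  {"x": -3.4,"y": -2.52,"z": 0,"wx": 0,"wy": 0,"wz": 0,"gripper": 5},
  {"x": -3.4,"y": -2.52,"z": 0,"wx": 0,"wy": 0,"wz": 0,"gripper": 5},
  {"x": -3.4,"y": -2.52,"z": 0,"wx": 0,"wy": 0,"wz": 0,"gripper": 5},
  {"x": -3.4,"y": -2.52,"z": 0,"wx": 0,"wy": 0,"wz": 0,"gripper": 5},
  {"x": -3.4,"y": -2.52,"z": 0,"wx": 0,"wy": 0,"wz": 0,"gripper": 5},
  {"x": -3.4,"y": -2.52,"z": 0,"wx": 0,"wy": 0,"wz": 0,"gripper": 5},
  {"x": -3.4,"y": -2.52,"z": 0,"wx": 0,"wy": 0,"wz": 0,"gripper": 5},
  {"x": 0,"y": 0,"z": 3.5,"wx": 0,"wy": 0,"wz": -0.122,"gripper": 5},
  {"x": 0,"y": 0,"z": 3.5,"wx": 0,"wy": 0,"wz": -0.122,"gripper": 5},
  {"x": 0,"y": 0,"z": 3,"wx": 0,"wy": 0,"wz": -0.122,"gripper": 5},
  {"x": 0,"y": 0,"z": 0,"wx": 0,"wy": 0,"wz": 0,"gripper": 5},
  {"x": 0,"y": 0,"z": 0,"wx": 0,"wy": 0,"wz": 0,"gripper": 5},
])

```text
time_s: 12.1
position: [0.4971, -0.1395, 0.327]
tool_rot: [[-0.387, 0.922, -0.0], [0.922, 0.387, 0.0], [0.0, -0.0, -1.0]]
ft_force: [0.1, 0.3, 1.3]
grip_width: 0.0499
```

```bash
python3 - <<'E'
from h import *
t=env.get_image("top");w=env.get_image("wrist");o=env.observe()
print(o["q"],o["position"],o["tool_rot"][:,0],o["ft_force"])
print("predicted post in wrist",proj(w,[[.4964,-.1393,.104]]))
for q in blobs(w,(18,130,110),(32,255,255),(0,0,560,420)):print(cv2.contourArea(q),cv2.boundingRect(q),cv2.minEnclosingCircle(q))
cv2.imwrite("pics/w2.png",w["color"])
E
```

```text
[-2.88160580e+01  2.25729547e+01  8.68748298e+01 -2.07397979e-03
  7.03916404e+01 -1.41677600e+02] [ 0.4972587  -0.13944892  0.32803251] [-0.38851398  0.92144015 -0.00221987] [-0.34872803 -0.71754155  0.23191021]
predicted post in wrist [[277.36434102 230.58537573]]
551.5 (272, 205, 22, 36) ((282.5, 222.41429138183594), 17.592926025390625)
18.0 (263, 267, 9, 6) ((267.0, 270.0), 4.472236156463623)
6.5 (249, 274, 6, 3) ((251.5, 274.5), 2.549609661102295)
```

View pics/w2.png

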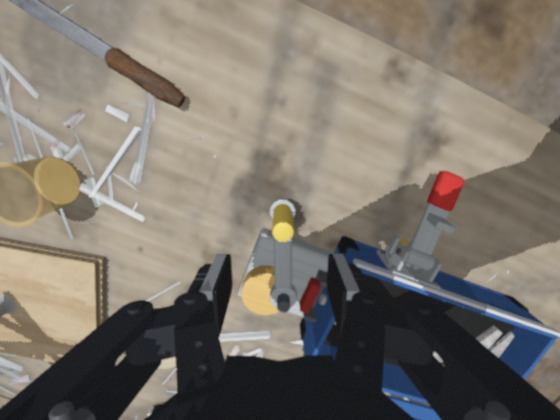

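In the wrist view the post's top is near (283,235), between the fingers. q6 is close to its limit, so I'll take the grasp with a half turn.

>>> step_arm([
  {"x": 0,"y": 0,"z": 0,"wx": 0,"wy": 0,"wz": 0.1428,"gripper": 5},
  {"x": 0,"y": 0,"z": 0,"wx": 0,"wy": 0,"wz": 0.1428,"gripper": 5},
  {"x": 0,"y": 0,"z": 0,"wx": 0,"wy": 0,"wz": 0.1428,"gripper": 5},
  {"x": 0,"y": 0,"z": 0,"wx": 0,"wy": 0,"wz": 0.1428,"gripper": 5},
  {"x": 0,"y": 0,"z": 0,"wx": 0,"wy": 0,"wz": 0.1428,"gripper": 5},
  {"x": 0,"y": 0,"z": 0,"wx": 0,"wy": 0,"wz": 0.1428,"gripper": 5},
  {"x": 0,"y": 0,"z": 0,"wx": 0,"wy": 0,"wz": 0.1428,"gripper": 5},
  {"x": 0,"y": 0,"z": 0,"wx": 0,"wy": 0,"wz": 0.1428,"gripper": 5},
  {"x": 0,"y": 0,"z": 0,"wx": 0,"wy": 0,"wz": 0.1428,"gripper": 5},
  {"x": 0,"y": 0,"z": 0,"wx": 0,"wy": 0,"wz": 0.1428,"gripper": 5},
  {"x": 0,"y": 0,"z": 0,"wx": 0,"wy": 0,"wz": 0.1428,"gripper": 5},
  {"x": 0,"y": 0,"z": 0,"wx": 0,"wy": 0,"wz": 0.1428,"gripper": 5},
  {"x": 0,"y": 0,"z": 0,"wx": 0,"wy": 0,"wz": 0.1428,"gripper": 5},
  {"x": 0,"y": 0,"z": 0,"wx": 0,"wy": 0,"wz": 0.1428,"gripper": 5},
  {"x": 0,"y": 0,"z": 0,"wx": 0,"wy": 0,"wz": 0.1428,"gripper": 5},
  {"x": 0,"y": 0,"z": 0,"wx": 0,"wy": 0,"wz": 0.1428,"gripper": 5},
  {"x": 0,"y": 0,"z": 0,"wx": 0,"wy": 0,"wz": 0.1428,"gripper": 5},
  {"x": 0,"y": 0,"z": 0,"wx": 0,"wy": 0,"wz": 0.1428,"gripper": 5},
  {"x": 0,"y": 0,"z": 0,"wx": 0,"wy": 0,"wz": 0.1428,"gripper": 5},
  {"x": 0,"y": 0,"z": 0,"wx": 0,"wy": 0,"wz": 0.1428,"gripper": 5},
])

```text
time_s: 14.2
position: [0.4971, -0.1393, 0.328]
tool_rot: [[0.628, -0.778, 0.003], [-0.778, -0.628, -0.001], [0.003, -0.001, -1.0]]
ft_force: [-0.0, 0.3, -0.6]
grip_width: 0.05
```

>>> step_arm([
  {"x": 0,"y": 0,"z": 0,"wx": 0,"wy": 0,"wz": 0.1428,"gripper": 5},
  {"x": 0,"y": 0,"z": 0,"wx": 0,"wy": 0,"wz": 0.1428,"gripper": 5},
  {"x": 0,"y": 0,"z": 0,"wx": 0,"wy": 0,"wz": 0,"gripper": 5},
  {"x": 0,"y": 0,"z": 0,"wx": 0,"wy": 0,"wz": 0,"gripper": 5},
])

```text
time_s: 14.6
position: [0.497, -0.1393, 0.3274]
tool_rot: [[0.393, -0.919, 0.002], [-0.919, -0.393, -0.001], [0.001, -0.001, -1.0]]
ft_force: [-0.3, -0.4, -0.1]
grip_width: 0.0498
```

```bash
python3 - <<'E'
from h import *
w=env.get_image("wrist");o=env.observe()
print(o["time_s"],o["q"],o["position"],o["tool_rot"],o["ft_force"])
R=np.array(o["tool_rot"]);p=np.array(o["position"])
print("post along tool xy",R.T@(np.array([.4967,-.1393,.24])-p),"pred",proj(w,[[.4967,-.1393,.104]]))
for q in blobs(w,(18,130,110),(32,255,255),(200,100,360,280),1):print(cv2.contourArea(q),cv2.boundingRect(q))
E
```

```text
14.65 [-2.88197219e+01  2.26153146e+01  8.69721726e+01 -1.51741208e-03
  7.03326791e+01  3.80281108e+01] [ 0.49700975 -0.13934778  0.32715741] [[ 3.93181951e-01 -9.19459892e-01  1.20875866e-03]
 [-9.19460013e-01 -3.93182914e-01 -6.93527040e-04]
 [ 1.11293355e-03 -8.38722943e-04 -9.99999029e-01]] [ 0.02507993 -0.36919198  0.37457519]
post along tool xy [-0.00026272  0.00033912  0.08715691] pred [[281.55635024 232.40507665]]
311.5 (266, 204, 21, 35)
```

>>> step_arm([
  {"x": 0,"y": 0,"z": 3,"wx": 0,"wy": 0,"wz": 0,"gripper": 5},
  {"x": 0,"y": 0,"z": 3,"wx": 0,"wy": 0,"wz": 0,"gripper": 5},
  {"x": 0,"y": 0,"z": 1.5,"wx": 0,"wy": 0,"wz": 0,"gripper": 5},
  {"x": 0,"y": 0,"z": 0.8,"wx": 0,"wy": 0,"wz": 0,"gripper": 5},
  {"x": 0,"y": 0,"z": 0,"wx": 0,"wy": 0,"wz": 0,"gripper": 1.2},
  {"x": 0,"y": 0,"z": 0,"wx": 0,"wy": 0,"wz": 0,"gripper": 1.2},
  {"x": 0,"y": 0,"z": 0,"wx": 0,"wy": 0,"wz": 0,"gripper": 1.2},
  {"x": 0,"y": 0,"z": 0,"wx": 0,"wy": 0,"wz": 0,"gripper": 1.2},
  {"x": 0,"y": 0,"z": 0,"wx": 0,"wy": 0,"wz": 0,"gripper": 1.2},
  {"x": 0,"y": 0,"z": 0,"wx": 0,"wy": 0,"wz": 0,"gripper": 1.2},
  {"x": 0,"y": 0,"z": 0,"wx": 0,"wy": 0,"wz": 0,"gripper": 1.2},
], newtons=30)

```text
time_s: 15.75
position: [0.497, -0.1393, 0.2443]
tool_rot: [[0.391, -0.92, 0.001], [-0.92, -0.391, -0.0], [0.001, -0.001, -1.0]]
ft_force: [-2.1, 1.5, 6.2]
grip_width: 0.015
```

>>> step_arm([
  {"x": 0.425,"y": -0.0106,"z": 0,"wx": 0,"wy": 0,"wz": -0.05,"gripper": 1.2},
  {"x": 0.425,"y": -0.0106,"z": 0,"wx": 0,"wy": 0,"wz": -0.05,"gripper": 1.2},
  {"x": 0.425,"y": -0.0106,"z": 0,"wx": 0,"wy": 0,"wz": -0.05,"gripper": 1.2},
  {"x": 0.425,"y": -0.0106,"z": 0,"wx": 0,"wy": 0,"wz": -0.05,"gripper": 1.2},
  {"x": 0.425,"y": -0.0106,"z": 0,"wx": 0,"wy": 0,"wz": -0.05,"gripper": 1.2},
  {"x": 0.17,"y": -0.0017,"z": 0,"wx": 0,"wy": 0,"wz": -0.02,"gripper": 1.2},
])

```text
time_s: 16.35
position: [0.509, -0.1587, 0.2443]
tool_rot: [[0.623, -0.782, 0.002], [-0.782, -0.623, 0.001], [0.001, -0.002, -1.0]]
ft_force: [0.6, 5.4, 6.6]
grip_width: 0.0152
```

```bash
cat > st.py <<'E'
from h import *
o=env.observe();p=np.array(o["position"]);A=W([0.0005,-.155,0]);d=(p-A)[:2];R=np.array(o["tool_rot"])
f=np.array(o["ft_force"]);phi=np.arctan2(d[1],d[0])-YAW
th=np.degrees(phi)%360-200
print("t",o["time_s"],"r",np.linalg.norm(d).round(4),"cam",np.radians(th).round(4),"head",np.degrees(np.arctan2(R[1,0],R[0,0])).round(2),"f_tool",(R.T@f).round(2))
u=d/np.linalg.norm(d);print("radial",f[:2]@u,"tangential(ccw)",f[:2]@[-u[1],u[0]])
E
python3 st.py
```

```text
t 16.35 r 0.0843 cam 0.2939 head -51.45 f_tool [-3.9  -3.85 -6.62]
radial -3.8626594993133927 tangential(ccw) -3.874219158321739
```

>>> step_arm([
  {"x": 0.255,"y": -0.03,"z": 0,"wx": 0,"wy": 0,"wz": -0.03,"gripper": 1.2},
  {"x": 0.255,"y": -0.02,"z": 0,"wx": 0,"wy": 0,"wz": -0.03,"gripper": 1.2},
  {"x": 0.255,"y": -0.004,"z": 0,"wx": 0,"wy": 0,"wz": -0.03,"gripper": 1.2},
  {"x": 0.255,"y": -0.004,"z": 0,"wx": 0,"wy": 0,"wz": -0.03,"gripper": 1.2},
  {"x": 0.255,"y": -0.004,"z": 0,"wx": 0,"wy": 0,"wz": -0.03,"gripper": 1.2},
  {"x": 0.255,"y": -0.004,"z": 0,"wx": 0,"wy": 0,"wz": -0.03,"gripper": 1.2},
  {"x": 0.17,"y": -0.0017,"z": 0,"wx": 0,"wy": 0,"wz": -0.02,"gripper": 1.2},
  {"x": 0.17,"y": -0.0017,"z": 0,"wx": 0,"wy": 0,"wz": -0.02,"gripper": 1.2},
])

```text
time_s: 17.15
position: [0.5223, -0.1715, 0.2443]
tool_rot: [[0.778, -0.628, 0.001], [-0.628, -0.778, 0.001], [0.001, -0.002, -1.0]]
ft_force: [-0.3, 5.4, 5.6]
grip_width: 0.0151
```

```bash
python3 st.py
```

```text
t 17.15 r 0.084 cam 0.5138 head -38.89 f_tool [-3.59 -4.05 -5.6 ]
radial -4.069291009652567 tangential(ccw) -3.561085292762204
```

>>> step_arm([
  {"x": 0.085,"y": -0.01,"z": 0,"wx": 0,"wy": 0,"wz": -0.01,"gripper": 1.2},
  {"x": 0.085,"y": -0.01,"z": 0,"wx": 0,"wy": 0,"wz": -0.01,"gripper": 1.2},
  {"x": 0.085,"y": -0.0004,"z": 0,"wx": 0,"wy": 0,"wz": -0.01,"gripper": 1.2},
  {"x": 0.085,"y": -0.0004,"z": 0,"wx": 0,"wy": 0,"wz": -0.01,"gripper": 1.2},
  {"x": 0.085,"y": -0.0004,"z": 0,"wx": 0,"wy": 0,"wz": -0.01,"gripper": 1.2},
  {"x": 0.085,"y": -0.0004,"z": 0,"wx": 0,"wy": 0,"wz": -0.01,"gripper": 1.2},
])

```text
time_s: 17.75
position: [0.5264, -0.1744, 0.2443]
tool_rot: [[0.814, -0.58, 0.001], [-0.58, -0.814, 0.001], [0.001, -0.001, -1.0]]
ft_force: [-0.6, 4.8, 6.5]
grip_width: 0.0151
```

>>> step_arm([
  {"x": 0.085,"y": -0.01,"z": 0,"wx": 0,"wy": 0,"wz": -0.01,"gripper": 1.2},
  {"x": 0.085,"y": -0.01,"z": 0,"wx": 0,"wy": 0,"wz": -0.01,"gripper": 1.2},
  {"x": 0.085,"y": -0.0004,"z": 0,"wx": 0,"wy": 0,"wz": -0.01,"gripper": 1.2},
  {"x": 0.085,"y": -0.0004,"z": 0,"wx": 0,"wy": 0,"wz": -0.01,"gripper": 1.2},
  {"x": 0.085,"y": -0.0004,"z": 0,"wx": 0,"wy": 0,"wz": -0.01,"gripper": 1.2},
])

```text
time_s: 18.25
position: [0.53, -0.1767, 0.2443]
tool_rot: [[0.842, -0.539, 0.001], [-0.539, -0.842, 0.001], [0.001, -0.001, -1.0]]
ft_force: [-0.9, 5.4, 6.5]
grip_width: 0.015
```

```bash
python3 st.py
```

```text
t 18.25 r 0.0837 cam 0.6246 head -32.61 f_tool [-3.64 -4.04 -6.55]
radial -4.062981700921343 tangential(ccw) -3.60699483184395
```

>>> step_arm([
  {"x": 0.085,"y": -0.0004,"z": 0,"wx": 0,"wy": 0,"wz": -0.01,"gripper": 1.2},
  {"x": 0.085,"y": -0.0004,"z": 0,"wx": 0,"wy": 0,"wz": -0.01,"gripper": 1.2},
  {"x": 0.085,"y": -0.0004,"z": 0,"wx": 0,"wy": 0,"wz": -0.01,"gripper": 1.2},
  {"x": 0.085,"y": -0.0004,"z": 0,"wx": 0,"wy": 0,"wz": -0.01,"gripper": 1.2},
  {"x": 0.085,"y": -0.0004,"z": 0,"wx": 0,"wy": 0,"wz": -0.01,"gripper": 1.2},
])

```text
time_s: 18.75
position: [0.5337, -0.1789, 0.2443]
tool_rot: [[0.868, -0.496, 0.001], [-0.496, -0.868, 0.001], [0.001, -0.001, -1.0]]
ft_force: [-0.4, 5.6, 5.9]
grip_width: 0.0152
```

>>> step_arm([
  {"x": 0.085,"y": -0.0004,"z": 0,"wx": 0,"wy": 0,"wz": -0.01,"gripper": 1.2},
  {"x": 0.085,"y": -0.0004,"z": 0,"wx": 0,"wy": 0,"wz": -0.01,"gripper": 1.2},
  {"x": 0.085,"y": -0.0004,"z": 0,"wx": 0,"wy": 0,"wz": -0.01,"gripper": 1.2},
  {"x": 0.085,"y": -0.0004,"z": 0,"wx": 0,"wy": 0,"wz": -0.01,"gripper": 1.2},
  {"x": 0.085,"y": -0.0004,"z": 0,"wx": 0,"wy": 0,"wz": -0.01,"gripper": 1.2},
])

```text
time_s: 19.25
position: [0.5374, -0.1808, 0.2443]
tool_rot: [[0.892, -0.452, 0.001], [-0.452, -0.892, 0.001], [0.001, -0.001, -1.0]]
ft_force: [-0.9, 5.4, 6.4]
grip_width: 0.0148
```

>>> step_arm([
  {"x": 0.085,"y": -0.0004,"z": 0,"wx": 0,"wy": 0,"wz": -0.01,"gripper": 1.2},
  {"x": 0.085,"y": -0.0004,"z": 0,"wx": 0,"wy": 0,"wz": -0.01,"gripper": 1.2},
  {"x": 0.085,"y": -0.0004,"z": 0,"wx": 0,"wy": 0,"wz": -0.01,"gripper": 1.2},
  {"x": 0.085,"y": -0.0004,"z": 0,"wx": 0,"wy": 0,"wz": -0.01,"gripper": 1.2},
  {"x": 0.085,"y": -0.0004,"z": 0,"wx": 0,"wy": 0,"wz": -0.01,"gripper": 1.2},
])

```text
time_s: 19.75
position: [0.5412, -0.1826, 0.2443]
tool_rot: [[0.913, -0.407, 0.001], [-0.407, -0.913, 0.001], [0.001, -0.001, -1.0]]
ft_force: [-1.2, 5.5, 5.4]
grip_width: 0.0153
```

>>> step_arm([
  {"x": 0.085,"y": -0.0004,"z": 0,"wx": 0,"wy": 0,"wz": -0.01,"gripper": 1.2},
  {"x": 0.085,"y": -0.0004,"z": 0,"wx": 0,"wy": 0,"wz": -0.01,"gripper": 1.2},
  {"x": 0.085,"y": -0.0004,"z": 0,"wx": 0,"wy": 0,"wz": -0.01,"gripper": 1.2},
  {"x": 0.085,"y": -0.0004,"z": 0,"wx": 0,"wy": 0,"wz": -0.01,"gripper": 1.2},
  {"x": 0.085,"y": -0.0004,"z": 0,"wx": 0,"wy": 0,"wz": -0.01,"gripper": 1.2},
])

```text
time_s: 20.25
position: [0.5452, -0.1842, 0.2443]
tool_rot: [[0.933, -0.361, 0.001], [-0.361, -0.933, 0.001], [0.001, -0.001, -1.0]]
ft_force: [-1.8, 6.5, 5.9]
grip_width: 0.0148
```

```bash
python3 st.py
```

```text
t 20.25 r 0.0837 cam 0.8267 head -21.15 f_tool [-3.99 -5.4  -5.86]
radial -5.429011867776963 tangential(ccw) -3.9315225676039702
```

>>> step_arm([
  {"x": 0.085,"y": -0.0004,"z": 0,"wx": 0,"wy": 0,"wz": -0.01,"gripper": 1.2},
  {"x": 0.085,"y": -0.0004,"z": 0,"wx": 0,"wy": 0,"wz": -0.01,"gripper": 1.2},
  {"x": 0.085,"y": -0.0004,"z": 0,"wx": 0,"wy": 0,"wz": -0.01,"gripper": 1.2},
])

```text
time_s: 20.55
position: [0.5475, -0.185, 0.2443]
tool_rot: [[0.943, -0.333, 0.001], [-0.333, -0.943, 0.001], [0.001, -0.001, -1.0]]
ft_force: [-0.6, 4.6, 4.9]
grip_width: 0.0152
```

>>> step_arm([
  {"x": 0.085,"y": -0.0004,"z": 0,"wx": 0,"wy": 0,"wz": -0.01,"gripper": 1.2},
  {"x": 0.085,"y": -0.0004,"z": 0,"wx": 0,"wy": 0,"wz": -0.01,"gripper": 1.2},
  {"x": 0.085,"y": -0.0004,"z": 0,"wx": 0,"wy": 0,"wz": -0.01,"gripper": 1.2},
  {"x": 0.085,"y": -0.0004,"z": 0,"wx": 0,"wy": 0,"wz": -0.01,"gripper": 1.2},
])

```text
time_s: 20.95
position: [0.5508, -0.1861, 0.2443]
tool_rot: [[0.956, -0.295, 0.001], [-0.295, -0.956, 0.001], [0.001, -0.002, -1.0]]
ft_force: [-1.1, 6.3, 6.1]
grip_width: 0.015
```

>>> step_arm([
  {"x": 0.085,"y": -0.0004,"z": 0,"wx": 0,"wy": 0,"wz": -0.01,"gripper": 1.2},
  {"x": 0.085,"y": -0.0004,"z": 0,"wx": 0,"wy": 0,"wz": -0.01,"gripper": 1.2},
  {"x": 0.085,"y": -0.0004,"z": 0,"wx": 0,"wy": 0,"wz": -0.01,"gripper": 1.2},
  {"x": 0.085,"y": -0.0004,"z": 0,"wx": 0,"wy": 0,"wz": -0.01,"gripper": 1.2},
])

```text
time_s: 21.35
position: [0.554, -0.187, 0.2443]
tool_rot: [[0.967, -0.256, 0.001], [-0.256, -0.967, 0.001], [0.001, -0.002, -1.0]]
ft_force: [-0.3, 7.0, 5.9]
grip_width: 0.0153
```

```bash
cat >> st.py <<'E'
tau=np.array(o["wrist_torque"]);print("tau",tau.round(3),"equiv post force",((d[0]*f[1]-d[1]*f[0]+tau[2])/.085).round(2))
E
python3 st.py
```

```text
t 21.35 r 0.0838 cam 0.9377 head -14.85 f_tool [-2.1  -6.69 -5.88]
radial -6.704066480513197 tangential(ccw) -2.022177632922546
tau [ 1.095  0.206 -0.188] equiv post force -4.21
```

>>> step_arm([
  {"x": 0.085,"y": -0.03,"z": 0,"wx": 0,"wy": 0,"wz": -0.01,"gripper": 1.2},
  {"x": 0.085,"y": -0.03,"z": 0,"wx": 0,"wy": 0,"wz": -0.01,"gripper": 1.2},
  {"x": 0.085,"y": -0.0004,"z": 0,"wx": 0,"wy": 0,"wz": -0.01,"gripper": 1.2},
])

```text
time_s: 21.65
position: [0.5566, -0.1874, 0.2443]
tool_rot: [[0.974, -0.227, 0.001], [-0.227, -0.974, 0.001], [0.001, -0.001, -1.0]]
ft_force: [-2.3, 4.4, 6.3]
grip_width: 0.0146
```

```bash
python3 st.py
```

```text
t 21.65 r 0.0835 cam 0.9686 head -13.13 f_tool [-3.22 -3.73 -6.26]
radial -3.762691126022462 tangential(ccw) -3.181979645523994
tau [ 0.742  0.407 -0.171] equiv post force -5.14
```

>>> step_arm([
  {"x": 0.085,"y": -0.0104,"z": 0,"wx": 0,"wy": 0,"wz": -0.01,"gripper": 1.2},
  {"x": 0.085,"y": -0.0104,"z": 0,"wx": 0,"wy": 0,"wz": -0.01,"gripper": 1.2},
  {"x": 0.085,"y": -0.0104,"z": 0,"wx": 0,"wy": 0,"wz": -0.01,"gripper": 1.2},
])

```text
time_s: 21.95
position: [0.5591, -0.1878, 0.2443]
tool_rot: [[0.98, -0.198, 0.001], [-0.198, -0.98, 0.0], [0.001, -0.0, -1.0]]
ft_force: [-2.3, 2.1, 5.2]
grip_width: 0.015
```

```bash
python3 st.py
```

```text
t 21.95 r 0.0835 cam 0.9989 head -11.42 f_tool [-2.66 -1.63 -5.23]
radial -1.660280478191896 tangential(ccw) -2.645793919886927
tau [ 0.534  0.525 -0.201] equiv post force -4.96
```

>>> step_arm([
  {"x": 0.085,"y": -0.0004,"z": 0,"wx": 0,"wy": 0,"wz": -0.01,"gripper": 1.2},
  {"x": 0.085,"y": -0.0004,"z": 0,"wx": 0,"wy": 0,"wz": -0.01,"gripper": 1.2},
  {"x": 0.085,"y": -0.0004,"z": 0,"wx": 0,"wy": 0,"wz": -0.01,"gripper": 1.2},
  {"x": 0.085,"y": -0.0004,"z": 0,"wx": 0,"wy": 0,"wz": -0.01,"gripper": 1.2},
])

```text
time_s: 22.35
position: [0.5623, -0.1884, 0.2443]
tool_rot: [[0.987, -0.159, -0.0], [-0.159, -0.987, 0.0], [-0.0, -0.0, -1.0]]
ft_force: [-3.3, 3.4, 6.4]
grip_width: 0.0151
```

```bash
python3 st.py
```

```text
t 22.35 r 0.0835 cam 1.0375 head -9.14 f_tool [-3.81 -2.88 -6.4 ]
radial -2.9243413639560987 tangential(ccw) -3.778733823202106
tau [ 0.541  0.653 -0.293] equiv post force -7.16
```

>>> step_arm([
  {"x": 0.085,"y": -0.0004,"z": 0,"wx": 0,"wy": 0,"wz": -0.01,"gripper": 1.2},
  {"x": 0.085,"y": -0.0004,"z": 0,"wx": 0,"wy": 0,"wz": -0.01,"gripper": 1.2},
])

```text
time_s: 22.55
position: [0.5638, -0.1887, 0.2443]
tool_rot: [[0.99, -0.139, -0.001], [-0.139, -0.99, 0.0], [-0.001, -0.0, -1.0]]
ft_force: [-4.4, 3.0, 7.4]
grip_width: 0.015
```

```bash
python3 st.py
```

```text
t 22.55 r 0.0836 cam 1.0568 head -7.99 f_tool [-4.8  -2.35 -7.44]
radial -2.3994121917385196 tangential(ccw) -4.7700550132843285
tau [ 0.488  0.84  -0.284] equiv post force -8.03
```

>>> step_arm([
  {"x": 0.085,"y": -0.0004,"z": 0,"wx": 0,"wy": 0,"wz": -0.01,"gripper": 1.2},
  {"x": 0.085,"y": -0.0004,"z": 0,"wx": 0,"wy": 0,"wz": -0.01,"gripper": 1.2},
  {"x": 0.085,"y": -0.0004,"z": 0,"wx": 0,"wy": 0,"wz": -0.01,"gripper": 1.2},
])

```text
time_s: 22.85
position: [0.5663, -0.189, 0.2442]
tool_rot: [[0.994, -0.109, -0.001], [-0.109, -0.994, 0.001], [-0.001, -0.0, -1.0]]
ft_force: [-4.8, 2.0, 6.7]
grip_width: 0.0148
```

```bash
python3 st.py
```

```text
t 22.85 r 0.0836 cam 1.086 head -6.28 f_tool [-5.02 -1.46 -6.69]
radial -1.5050320684114935 tangential(ccw) -4.99832794680947
tau [ 0.505  0.814 -0.337] equiv post force -8.89
```

Force is about 4 N over the baseline and the angle is about 0.085 rad past contact, both putting shoe travel at roughly 1.3–1.5 mm. Stopping here: release and retreat.

>>> step_arm([
  {"x": 0,"y": 0,"z": 0,"wx": 0,"wy": 0,"wz": 0,"gripper": 4},
  {"x": 0,"y": 0,"z": 0,"wx": 0,"wy": 0,"wz": 0,"gripper": 4},
  {"x": 0,"y": 0,"z": 0,"wx": 0,"wy": 0,"wz": 0,"gripper": 4},
  {"x": 0,"y": 0,"z": 0,"wx": 0,"wy": 0,"wz": 0,"gripper": 4},
  {"x": 0,"y": 0,"z": -1,"wx": 0,"wy": 0,"wz": 0,"gripper": 4},
  {"x": 0,"y": 0,"z": -2,"wx": 0,"wy": 0,"wz": 0,"gripper": 4},
  {"x": 0,"y": 0,"z": -3,"wx": 0,"wy": 0,"wz": 0,"gripper": 4},
  {"x": 0,"y": 0,"z": -4,"wx": 0,"wy": 0,"wz": 0,"gripper": 4},
  {"x": 0,"y": 0,"z": -4,"wx": 0,"wy": 0,"wz": 0,"gripper": 4},
  {"x": -4,"y": 0,"z": -2,"wx": 0,"wy": 0,"wz": 0,"gripper": 4},
  {"x": -4,"y": 0,"z": 0,"wx": 0,"wy": 0,"wz": 0,"gripper": 4},
  {"x": -4,"y": 0,"z": 0,"wx": 0,"wy": 0,"wz": 0,"gripper": 4},
  {"x": -4,"y": 0,"z": 0,"wx": 0,"wy": 0,"wz": 0,"gripper": 4},
  {"x": 0,"y": 0,"z": 0,"wx": 0,"wy": 0,"wz": 0,"gripper": 4},
  {"x": 0,"y": 0,"z": 0,"wx": 0,"wy": 0,"wz": 0,"gripper": 4},
])

```text
time_s: 24.35
position: [0.4072, -0.1717, 0.4045]
tool_rot: [[0.994, -0.11, 0.002], [-0.11, -0.994, -0.001], [0.002, 0.001, -1.0]]
ft_force: [0.3, -0.7, 0.1]
grip_width: 0.0402
```

```bash
python3 - <<'E'
from h import *
s=env.get_image("side");t=env.get_image("top")
o=np.zeros((560,800,3),np.uint8)
o[:,:400]=cv2.resize(s["color"][120:274,200:310],(400,560),interpolation=2)
o[:300,400:]=cv2.resize(t["color"][165:270,240:380],(400,300),interpolation=2)
cv2.imwrite("pics/fin.png",o)
for n,d,roi in(("top",t,(325,200,375,262)),("side",s,(250,230,330,290))):
    for q in blobs(d,(18,130,110),(32,255,255),roi):print(n,cv2.contourArea(q),cv2.boundingRect(q))
q=W([0.0005+.085*np.cos(np.radians(200)+1.086),-.155+.085*np.sin(np.radians(200)+1.086),.104]);print("expected post",q,proj(t,[q]),proj(s,[q]))
E
```

```text
top 16.0 (363, 213, 5, 6)
top 0.5 (325, 208, 6, 8)
top 0.0 (339, 206, 1, 3)
side 129.5 (300, 240, 11, 27)
expected post [ 0.56612974 -0.19036032  0.104     ] [[365.46098367 215.24600764]] [[307.76868056 250.51506854]]
```

View pics/fin.png

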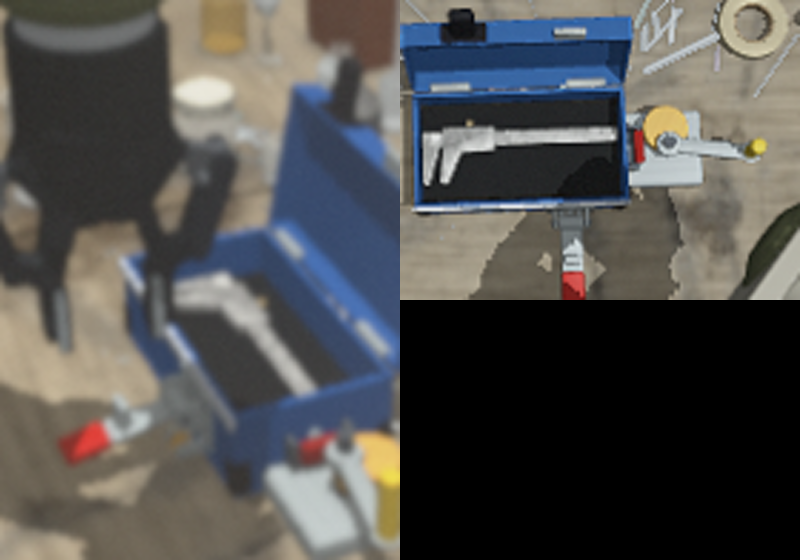

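The top crop shows the cam disc at (662,130) closed onto the red shoe at (638,146), with the post where expected. The lid is back, the latch is open and the gripper is clear.

```bash
python3 -c "
from rig import env
print(env.close_job())"
```

```text
the job is handed in; nothing more can be done
None
```

I did the three parts in order and handed the job in at about 24 s of the 72 s allowed.

- **Latch:** I swung it through its full arc. The grip finished about 33 mm above the bench, against an expected 32 mm, and the pictures show it level and open.
- **Lid:** I took it by the tab through about 1.75 rad and let go. It was still leaning back in the last picture.
- **Cam:** I turned the lever by the post to about 1.09 rad. The force climbed from about 5 N to 8.9 N, with contact at about 1.0 rad. That puts the shoe travel at roughly 1.3 mm from the force and 1.5 mm from the angle.
- **Last pictures:** The disc had closed onto the shoe and the post was within about 1 pixel of the expected spot in the top view. The gripper was clear with almost no force on it. I saw no sign of bystanders having moved in the views I took, but I did not measure them.

- **Shoe travel:** this is worked out from force and angle only. The cameras are too coarse to show it directly.
- **Force readings:** at first I read only the sideways force and missed the twisting moment. I caught this at about 0.94 rad, before contact, and used the full moment from there on. The readings scatter by about 0.5 N or more.
- **Wrist view:** it put the post about 5 pixels off, which did no harm to the grasp.

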